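Swing the two holder clamps in over the circuit board

TASK

Get the circuit board ready for rework: with a fingertip, gently push the bar of each of the holder's two swing clamps round on its pivot until it points straight in over the board, along the length of the holder. Push the bars only, without pinching them; do not touch the circuit board, which stays lying in the holder, and leave the other things on the bench where they are.

Things in the scene. Friction and masses are not known exactly. Their poses are not given: they have to be found in the camera images.
- holder: Circuit board holder fixed to the bench. Origin: centre of its underside; y along its length to its left end, x across to the far side, z up. Dark steel base 130 (x) x 280 (y) x 10 mm; at each end a blue block 70 x 50 mm centred at y = +-108 mm, top 54 mm above the bench, with a low ledge inside it that carries one end of the board (ledge lugs end at 44 mm).
- board: Loose green circuit board 100 (x) x 160 (y) x 3 mm, lying on the holder's two ledges between the blue blocks; origin at the centre of its underside, 40 mm above the bench, axes as the holder's. Its parts stand up to 6 mm above its top: the highest is 49 mm above the bench.
- clamp_left (a joint): Angle (rad) of the left swing clamp, a level steel bar on an upright pivot on the holder's +y block. 0: points straight out along the holder's +y, away from the board; positive is counter-clockwise from above; +pi or -pi: straight in over the board, along the holder's length. Stops at +-3.5. Slight friction (0.06 N m: about 1.3 N at 48 mm from the pivot); stays where left.
- clamp_left_pivot (a point): Point on the left clamp's pivot axis, level with the top of its bar, 70 mm above the bench. Round hub here, 24 mm across; its top and screw head end 76 mm above the bench.
- clamp_left_tip (a point): Middle of the top edge of the left clamp bar's free end, 65 mm from the pivot, 70 mm above the bench. The bar is straight, 14 mm wide and 14 mm deep (56 to 70 mm above the bench); under it, 57 mm from the pivot, a rubber foot 10 mm across reaches down to 46 mm above the bench, 3 mm clear of the board.
- clamp_right (a joint): Angle (rad) of the right swing clamp, a level steel bar on an upright pivot on the holder's -y block. 0: points straight out along the holder's -y, away from the board; positive is counter-clockwise from above; +pi or -pi: straight in over the board, along the holder's length. Stops at +-3.5. Slight friction (0.06 N m: about 1.3 N at 48 mm from the pivot); stays where left.
- clamp_right_pivot (a point): Point on the right clamp's pivot axis, level with the top of its bar, 70 mm above the bench. Round hub here, 24 mm across; its top and screw head end 76 mm above the bench.
- clamp_right_tip (a point): Middle of the top edge of the right clamp bar's free end, 65 mm from the pivot, 70 mm above the bench. The bar is straight, 14 mm wide and 14 mm deep (56 to 70 mm above the bench); under it, 57 mm from the pivot, a rubber foot 10 mm across reaches down to 46 mm above the bench, 3 mm clear of the board.
- spool: Bystander: grey plastic spool standing on end, 60 mm across, 46 mm high, beyond the holder (on its far side). Origin at the centre of its underside.
- jar: Bystander: small amber jar, 44 mm across, 55 mm high, on the robot's side of the holder. Origin at the centre of its underside.
- screwdriver: Bystander: screwdriver 160 mm long lying on the far side of the holder's right end (origin under the middle of it).
- meter: Bystander: green and black multimeter 170 x 85 x 38 mm lying to the left of the holder. Origin at the centre of its underside.
- tin: Bystander: shallow round aluminium dish, 70 mm across, 32 mm high, to the right of the holder. Origin at the centre of its underside.
- mug: Bystander: white mug, 80 mm across, 95 mm high, far right. Origin at the centre of its underside.
- block: Bystander: cork block 50 x 80 x 30 mm, far left. Origin at the centre of its underside.
Not all that is in view belongs to the job. What is meant by the board is not purple or red, and is the larger of those in its own colour.

How it is judged:
By the outcome, as a careful person would: the job done as asked, in the order asked, and still so for the second after the job is handed in, with the robot touching nothing.
It also fails if it takes over 56 s, if anything falls off the work surface, if the arm or the gripper's body presses on something with over 40 N, if the wrist force passes 120 N, or if a joint passes its speed limit or range.

ROBOT

A 6-joint arm with a two-finger parallel gripper is mounted at the origin on the work surface. World frame = base frame: x ahead of the robot, y to its left, z up, the work surface at z = 0. Lengths are in m, angles in rad, forces in N, time in s.
With the tool pointing down it reaches from about 0.375 to 0.9 m from the base axis. Payload 3.1 kg.
Tool frame: the origin (TCP) lies between the finger pads; the fingertips stand robot.tip_extent ahead of it and the grasp point (between the pads) lies 3 mm ahead of it (robot.tip_extent is the distance from the TCP to the fingertips, in m); z points along the fingers, x is the direction in which the jaws open and shut, and the axes are right-handed (so a half turn about z gives the same grasp; the last joint's range is limited). The gripper opens to 87 mm and grips with 3 to 60 N. Pads are 19 mm wide; open, the fingers measure 117 mm over their backs; the gripper's body (75 mm by 190 mm) begins 51 mm behind the grasp point.
Start: joints at [-1.458, 0.527, 1.433, -0, 1.181, -0.178], TCP at [0.18, -0.599, 0.245] pointing down, gripper open.
Joint ranges: [-3.08, 3.08], [-0.75, 2.2], [0.22, 2.44], [-1.43, 4.57], [0, 2.65], [-2.85, 2.85]. Speed limits (rad/s): [2.79, 2.79, 3.14, 3.14, 3.14, 3.14].

INTERFACE

Orientations are given as a unit quaternion [x, y, z, w].
In Python, from rig import robot, cams gives the robot as it stands.
- The arm moves only by the tool carry_out, never from a script. Its argument "steps" is a list of rows, each a list of 3 entries, a list of its own where there are three numbers: the shift along the world's x, y, z in cm, then the turn about the world's z in degrees, then the closure, from 0 (fully open) to 1 (shut). In form: [[[dx, dy, dz], spin, fingers], ...]. A call has 1 to 10 rows; each row shifts and turns the pose as measured when the row begins; what a row does not reach is not made up. A row lasts 1/10 s, in which the tool goes at most 50 mm and 8.59 degrees, less where a joint would pass 70% of its speed; a pose out of reach is approached as far as the arm can. A call with a gripper value outside its range is refused whole. The fingers move at their own pace and stop on an object; "squeeze" is the grip in N (left out, the last holds). Time passes only in rows, so rows that do not move let the fingers close. It gives the time, the measured TCP pose, the force and the opening at its end, in the units of the state.
- robot.get_obs(): the state, without advancing time (a new reading comes with each control period).
- cams.camera(name): name is "side" or "top"; returns a dict with "pixels" (480x640x3 uint8, red, green, blue), "fx", "fy", "cx", "cy" (pixels), "k1" (the pictures are not rectified: a ray, as slopes to the right and down, at radius r is drawn at 1 + k1 r^2 times it, then the intrinsics apply), "eye" and "rotation" of the camera in the world. Camera axes: x right, y up, looking along -z (the intrinsics and any distortion apply to the point x, -y, -z); pixel columns grow to the right and rows downward; lengths in m; the calibration is good to about 2 mm. A picture is of the moment at which its call begins. There is no depth.
- robot.hand_in(): hands the job in, once; it reports no verdict.
The state is a dict: "time": time; "q": joint angles; "joint_velocities": joint speeds; "joint_torque": joint torques, N m; "position": TCP position; "tool_rot": TCP orientation; "ft_force": force on the tool from outside, world axes, zero at the start; "moment": the same for the moment, N m; "grip_width": finger opening in m.
Only numpy, scipy, OpenCV 4.12 (cv2) and the standard library are available. Lean on these libraries where they do the work, as an engineer would, in place of code of your own. Each camera call takes 0.05 s, during which the arm holds its last target. There are 200 camera calls.

## Working session

There is one attempt and no reset: what is moved stays moved. The work goes in short steps, Python scripts to look and compute and a tool call to move; the robot and the scene stay as the last step left them, time stands still between calls to the robot, and variables do not carry over. Pictures are saved under pics/ and viewed, about 8 in all and at most 12, crops included, and the job is handed in when it is done.

Besides the shell and the picture viewer there is one more tool, called after "Emit:" by a JSON object that holds its "api" and its "payload". carry_out: Moves the arm, as the interface text tells. Its arguments: {"type":"object","properties":{"steps":{"type":"array"},"squeeze":{"type":"number"}},"required":["steps"]}

```bash
mkdir -p pics; ls; cat > h.py <<'E'
import numpy as np, cv2
from rig import robot, cams
def save(name,fn,crop=None,scale=1):
    c=cams.camera(name); im=c["pixels"][:,:,::-1]
    if crop: x0,y0,x1,y1=crop; im=im[y0:y1,x0:x1]
    cv2.imwrite("pics/"+fn,cv2.resize(im,None,fx=scale,fy=scale,interpolation=cv2.INTER_CUBIC)); np.save("pics/"+fn+".npy",c["pixels"]); return c
def und(c,uv):
    K=np.array([[c["fx"],0,c["cx"]],[0,c["fy"],c["cy"]],[0,0,1.]])
    return cv2.undistortPoints(np.array(uv,float).reshape(-1,1,2),K,np.array([c["k1"],0,0,0.])).reshape(-1,2)
def onplane(c,uv,z):
    p=und(c,uv); d=np.c_[p[:,0],-p[:,1],-np.ones(len(p))]@np.array(c["rotation"]).T
    e=np.array(c["eye"]); return e+d*((z-e[2])/d[:,2])[:,None]
def proj(c,P):
    q=(np.atleast_2d(P)-np.array(c["eye"]))@np.array(c["rotation"]); s=np.c_[q[:,0],-q[:,1]]/-q[:,2:]
    r2=(s**2).sum(1,keepdims=True); s=s*(1+c["k1"]*r2); return s*[c["fx"],c["fy"]]+[c["cx"],c["cy"]]
E
python3 - <<'E'
from h import *
for n in("top","side"):
    c=save(n,n+"1.png"); print(n,{k:v for k,v in c.items() if k!="pixels"})
print(robot.get_obs(), robot.tip_extent)
E
```

```text
pics
top {'fx': 582.2716959848917, 'fy': 582.2716959848917, 'cx': 326.55250171172634, 'cy': 245.48737532585727, 'k1': -0.1642409033794941, 'eye': array([2.28996749e-01, 3.44314777e-04, 1.66820663e+00]), 'rotation': array([ 0.04872919, -0.05308006, -0.69906657,  0.71141683])}
side {'fx': 440.69148217236966, 'fy': 440.69148217236966, 'cx': 308.64413698311404, 'cy': 234.86965771673192, 'k1': -0.03410637755232225, 'eye': array([0.25581424, 0.79528979, 0.79813458]), 'rotation': array([-0.04934414,  0.39714218,  0.90933779, -0.11378938])}
{'time': 0.1, 'q': array([-1.45745974e+00,  5.28368919e-01,  1.43379043e+00,  3.61237604e-06,
        1.18139598e+00, -1.78487067e-01]), 'joint_velocities': array([ 5.33275095e-04, -2.15008565e-03, -3.44190565e-03, -6.38574091e-04,
        1.02488420e-04,  4.39586450e-05]), 'joint_torque': array([-6.84959673e-05, -4.40984023e+01, -1.77151233e+01,  6.33804803e-02,
        5.33924368e-02, -5.84303302e-05]), 'position': array([ 0.17977717, -0.59793407,  0.24366691]), 'tool_rot': array([ 8.02401614e-01, -5.96783618e-01, -6.69721648e-04, -7.17283057e-04]), 'ft_force': array([ 0.38756136,  0.79665786, -0.26065092]), 'moment': array([-0.00748658, -0.00223403,  0.00671641]), 'grip_width': 0.08731462127802238} 0.022
```

```bash
sed -i 's/np.array(c\["rotation"\])/R.from_quat(c["rotation"]).as_matrix()/; 1a from scipy.spatial.transform import Rotation as R' h.py; grep -n rotation h.py
```

```text
12:    p=und(c,uv); d=np.c_[p[:,0],-p[:,1],-np.ones(len(p))]@R.from_quat(c["rotation"]).as_matrix().T
15:    q=(np.atleast_2d(P)-np.array(c["eye"]))@R.from_quat(c["rotation"]).as_matrix(); s=np.c_[q[:,0],-q[:,1]]/-q[:,2:]
```

View pics/top1.png

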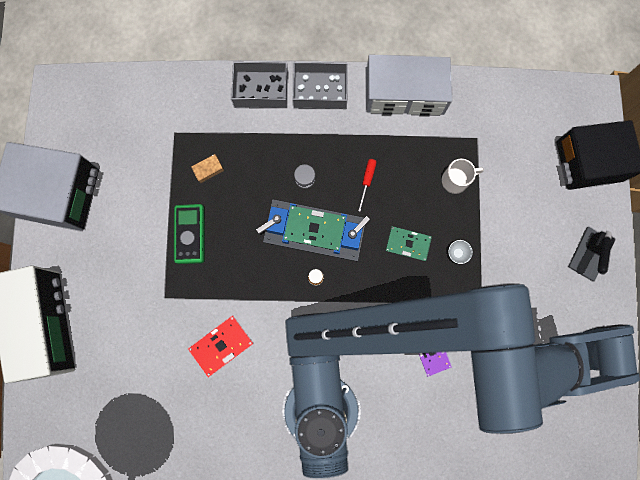

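View pics/side1.png

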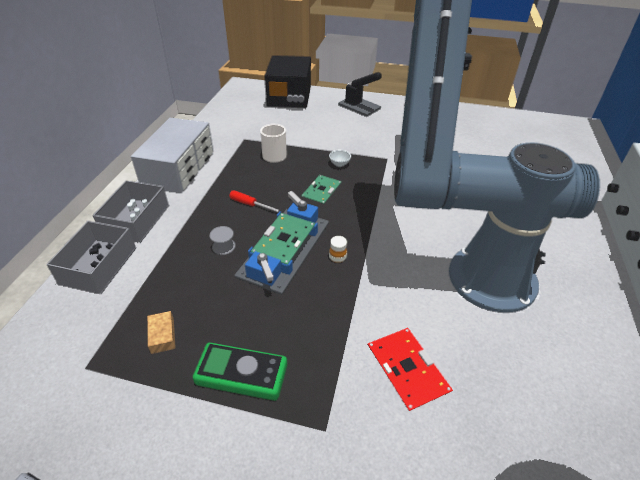

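Top view: the holder is around (315,230). The left clamp points out from about (277,219) to (258,232), and the right clamp from about (353,234) to (368,218). I'll enlarge this area.

```bash
python3 - <<'E'
from h import *
im=np.load("pics/top1.png.npy")[:,:,::-1]
cv2.imwrite("pics/crop1.png",cv2.resize(im[190:290,245:378],None,fx=6,fy=6,interpolation=cv2.INTER_CUBIC))
E
```

```text
(no output)
```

View pics/crop1.png

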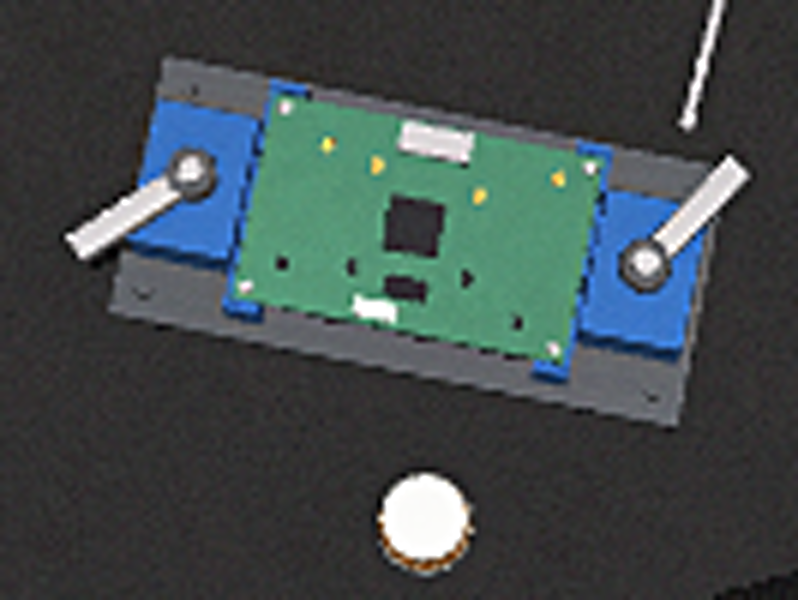

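```bash
cat > m.py <<'E'
from h import *
def px(l): return (np.array(l,float)+.5)/6-.5+[245,190]
E
python3 - <<'E'
from m import *
c=cams.camera("top"); np.set_printoptions(precision=4,suppress=True)
b=onplane(c,px([(165,58),(718,165),(678,425),(110,310)]),.010); print("base",b,b.mean(0))
h=onplane(c,px([(192,170),(647,260)]),.076); t=onplane(c,px([(78,245),(738,168)]),.070)
print("hub",h,"tip",t)
ax=h[0]-h[1]; print(np.linalg.norm(ax),np.degrees(np.arctan2(ax[1],ax[0])),h.mean(0))
for i in(0,1):
  d=t[i]-h[i]; print(np.linalg.norm(d[:2]),np.degrees(np.arctan2(d[1],d[0])))
j=onplane(c,px([(425,518),(687,127)]),.055);print("jar",j[0],"sd tip",onplane(c,px([(687,127)]),.005))
u=onplane(c,[(304,175)],.046); print("spool",u)
bl=onplane(c,px([(283,80),(610,152),(571,375),(228,312)]),.043);print(bl.mean(0))
E
```

```text
base [[ 0.6031  0.1533  0.01  ]
 [ 0.555  -0.1158  0.01  ]
 [ 0.428  -0.0976  0.01  ]
 [ 0.4787  0.1759  0.01  ]] [0.5162 0.0289 0.01  ]
hub [[ 0.5352  0.133   0.076 ]
 [ 0.4966 -0.0786  0.076 ]] tip [[ 0.5     0.1855  0.07  ]
 [ 0.5419 -0.121   0.07  ]]
0.21507560426119063 79.67777829222031 [0.5159 0.0272 0.076 ]
0.06322609057813931 123.83763831377806
0.062000348178730735 -43.06602200699591
jar [0.3772 0.0219 0.055 ] sd tip [[ 0.5745 -0.101   0.005 ]]
spool [[0.6679 0.0606 0.046 ]]
[0.5151 0.0258 0.043 ]
```

Emit:
{"api": "carry_out", "payload": {"steps": [[[2.4,3.4,0],-2.7,1],[[2.4,3.4,0],-2.7,1],[[2.4,3.4,0],-2.7,1],[[2.4,3.4,0],-2.7,1],[[2.4,3.4,0],-2.7,1],[[2.4,3.4,0],-2.7,1],[[2.4,3.4,0],-2.7,1],[[2.4,3.4,0],-2.7,1],[[2.4,3.4,0],-2.7,1],[[2.4,3.4,0],-2.7,1]], "squeeze": 5}}

```text
time: 1.15
position: [0.4221, -0.2496, 0.2412]
tool_rot: [-0.629, 0.778, 0.001, -0.0]
ft_force: [0.5, -0.5, 0.4]
grip_width: 0.0149
```

```bash
cat > plan.py <<'E'
import numpy as np
H={'R':(np.array([.4966,-.0786]),-43.1,79.7),'L':(np.array([.5352,.133]),123.8,259.7)}
def fc(s,a,gap=0,r=.042,yaw=79.7,hx=.015,hy=.0095):
    p=H[s][0]; t=np.radians(a); u=np.array([np.cos(t),np.sin(t)]); n=np.array([-u[1],u[0]])
    k=t-np.radians(yaw); d=.007+hx*abs(np.sin(k))+hy*abs(np.cos(k))+gap
    return p+r*u-d*n
if __name__=="__main__":
    for s in 'RL':
        a0,a1=H[s][1:]; print(s,'start',fc(s,a0,.012).round(4)); prev=None
        for a in list(np.arange(np.ceil(a0/10)*10,a1,10))+[a1-5,a1]:
            w=fc(s,a)*100; print(round(a,1),w.round(2),None if prev is None else (w-prev).round(2)); prev=w
E
python3 plan.py
```

```text
R start [ 0.5022 -0.1341]
-40.0 [ 51.29 -12.45] None
-30.0 [ 52.08 -12.07] [0.79 0.39]
-20.0 [ 52.81 -11.49] [0.73 0.57]
-10.0 [ 53.41 -10.76] [0.61 0.73]
0.0 [ 53.86 -10.21] [0.45 0.56]
10.0 [54.22 -9.53] [0.36 0.68]
20.0 [54.45 -8.75] [0.23 0.78]
30.0 [54.53 -7.89] [0.07 0.86]
40.0 [54.41 -6.99] [-0.11  0.9 ]
50.0 [54.1 -6.1] [-0.32  0.89]
60.0 [53.58 -5.27] [-0.52  0.83]
70.0 [52.87 -4.56] [-0.71  0.71]
74.7 [52.48 -4.28] [-0.39  0.28]
79.7 [52.03 -4.02] [-0.45  0.26]
L start [0.542  0.1881]
130.0 [52.71 18.1 ] None
140.0 [51.89 17.89] [-0.81 -0.2 ]
150.0 [51.1  17.51] [-0.79 -0.39]
160.0 [50.37 16.93] [-0.73 -0.57]
170.0 [49.77 16.2 ] [-0.61 -0.73]
180.0 [49.32 15.65] [-0.45 -0.56]
190.0 [48.96 14.97] [-0.36 -0.68]
200.0 [48.73 14.19] [-0.23 -0.78]
210.0 [48.65 13.33] [-0.07 -0.86]
220.0 [48.77 12.43] [ 0.11 -0.9 ]
230.0 [49.08 11.54] [ 0.32 -0.89]
240.0 [49.6  10.71] [ 0.52 -0.83]
250.0 [50.31 10.  ] [ 0.71 -0.71]
254.7 [50.7   9.72] [ 0.39 -0.28]
259.7 [51.15  9.46] [ 0.45 -0.26]
```

Emit:
{"api": "carry_out", "payload": {"steps": [[[2.3,2.9,0],1,1],[[2.3,2.9,0],1,1],[[2.3,2.9,0],0,1],[[2,2.2,-1],0,1],[[0,0,-3],0,1],[[0,0,0],0,1]]}}

```text
time: 1.75
position: [0.5166, -0.1296, 0.2005]
tool_rot: [-0.646, 0.764, 0.0, 0.001]
ft_force: [0.2, 0.6, -0.5]
grip_width: 0.0009
```

Emit:
{"api": "carry_out", "payload": {"steps": [[[-1.5,-0.5,-2],0,1],[[0,0,-3],0,1],[[0,0,-3],0,1],[[0,0,-2],0,1],[[0,0,-1.5],0,1],[[0,0,0],0,1]]}}

```text
time: 2.35
position: [0.5036, -0.1386, 0.0872]
tool_rot: [-0.644, 0.765, -0.003, 0.002]
ft_force: [-0.6, -0.3, -0.4]
grip_width: 0.0004
```

```bash
python3 - <<'E'
from h import *
o=robot.get_obs(); print(o["position"])
c=save("side","side2.png",(200,160,360,300),5)
E
```

```text
[ 0.5035978  -0.13862481  0.08722999]
```

View pics/side2.png

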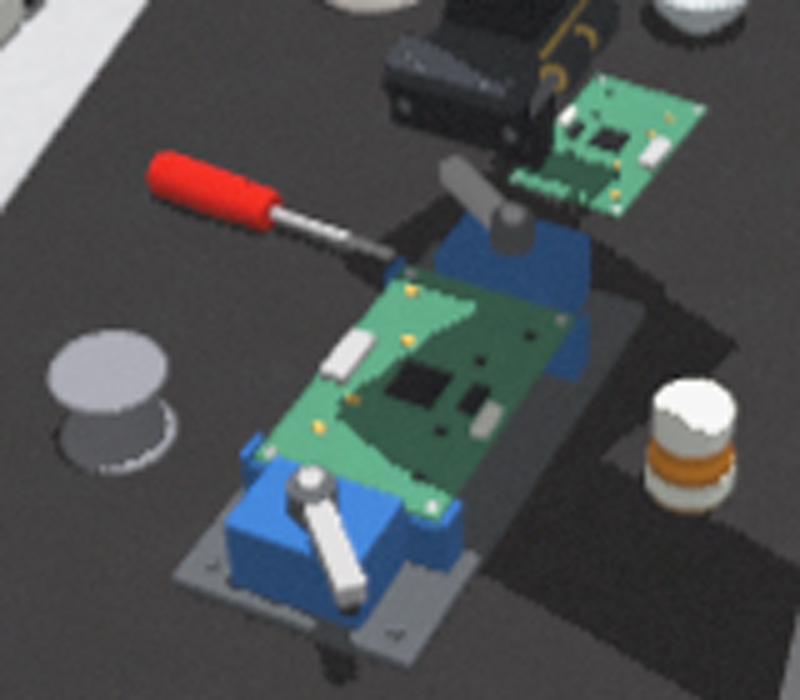

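The fingers are down beside the right bar, on its outer side and clear of everything. I'll push now.

Emit:
{"api": "carry_out", "payload": {"steps": [[[0.5,0.7,-0.4],0,1],[[0.5,0.7,0],0,1],[[0.8,0.4,0],0,1],[[0.7,0.6,0],0,1],[[0.6,0.7,0],0,1]]}}

```text
time: 2.9
position: [0.5381, -0.1074, 0.0879]
tool_rot: [-0.644, 0.765, -0.006, 0.003]
ft_force: [-1.7, -1.0, -0.6]
grip_width: 0.0005
```

Emit:
{"api": "carry_out", "payload": {"steps": [[[0.1,0.5,-0.6],0,1],[[0.3,0.7,-0.3],0,1],[[0.2,0.8,0],0,1],[[0.0,0.8,0],0,1],[[-0.1,0.8,0],0,1]]}}

```text
time: 3.4
position: [0.5468, -0.0694, 0.0789]
tool_rot: [-0.645, 0.764, -0.009, 0.004]
ft_force: [-0.3, -1.1, 0.3]
grip_width: 0.0008
```

Emit:
{"api": "carry_out", "payload": {"steps": [[[-0.5,0.8,0.4],0,1],[[-0.5,0.8,0],0,1],[[-0.7,0.5,0],0,1],[[0,0,0],0,1]]}}

```text
time: 3.8
position: [0.5289, -0.045, 0.0836]
tool_rot: [-0.645, 0.764, -0.01, 0.005]
ft_force: [0.1, 0.6, -0.5]
grip_width: 0.0005
```

```bash
python3 - <<'E'
from h import *
print(robot.get_obs()["position"])
c=save("side","side3.png",(200,160,360,300),5)
E
```

```text
[ 0.52892418 -0.04498515  0.08362018]
```

View pics/side3.png

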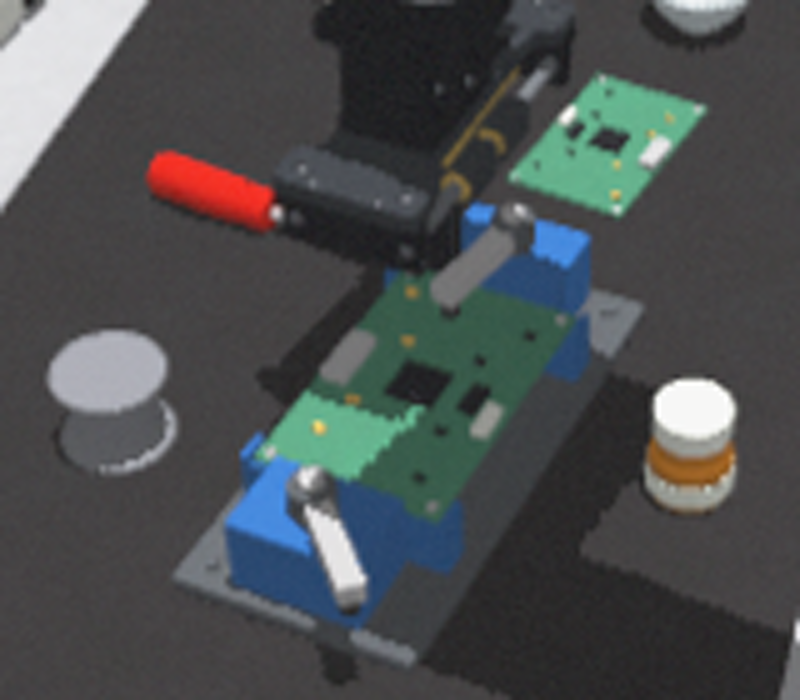

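The right bar is now over the board, from its hub at (517,217) to its end at about (447,292) in the crop. The finger is beside it on the far side. I'll compare this with the predicted line for the target angle.

```bash
python3 - <<'E'
from h import *
c=cams.camera("side"); q=lambda l:(np.array(l,float)+.5)/5-.5+[200,160]
h=onplane(c,q([(517,212),(310,478)]),.076); t=onplane(c,q([(447,290)]),.07)
print(h,t); d=(t-h[0])[0]; print(np.degrees(np.arctan2(d[1],d[0])),np.hypot(*d[:2]))
P=np.array([.4966,-.0786])
for a in (60,65,70,75,80):
  u=np.array([np.cos(np.radians(a)),np.sin(np.radians(a))]); print(a,(proj(c,[*(P+.065*u),.07])-[200,160])*5)
E
```

```text
[[ 0.49274468 -0.07942622  0.076     ]
 [ 0.53500425  0.13311661  0.076     ]] [[ 0.51297411 -0.01664267  0.07      ]]
72.14058673215281 0.06596213539731786
60 [[417.74602216 275.93699259]]
65 [[425.73591677 280.73235592]]
70 [[434.40874416 285.06217328]]
75 [[443.6961064  288.88688823]]
80 [[453.52304772 292.17115231]]
```

Emit:
{"api": "carry_out", "payload": {"steps": [[[-0.4,0.2,0],0,1],[[-0.3,0.1,0],0,1],[[0,0,0],0,1]]}}

```text
time: 4.2
position: [0.5234, -0.0428, 0.0838]
tool_rot: [-0.644, 0.765, -0.011, 0.006]
ft_force: [0.7, 0.7, -0.1]
grip_width: 0.0004
```

Emit:
{"api": "carry_out", "payload": {"steps": [[[1.5,0,0],0,1],[[2,0,3],0,1],[[1,0,5],0,1],[[0,3,5],0,1],[[0,4,0],0,1],[[0,4,0],0,1],[[0,4,0],0,1],[[0,4,0],0,1],[[0,4,0],0,1],[[0,0,0],0,1]]}}

```text
time: 5.2
position: [0.564, 0.1897, 0.2119]
tool_rot: [-0.641, 0.768, -0.006, 0.003]
ft_force: [0.5, 0.3, -0.1]
grip_width: 0.0004
```

```bash
python3 - <<'E'
from h import *
print(robot.get_obs()["position"])
c=save("top","top2.png",(245,190,378,290),6)
E
```

```text
[0.56401554 0.18965574 0.211889  ]
```

View pics/top2.png

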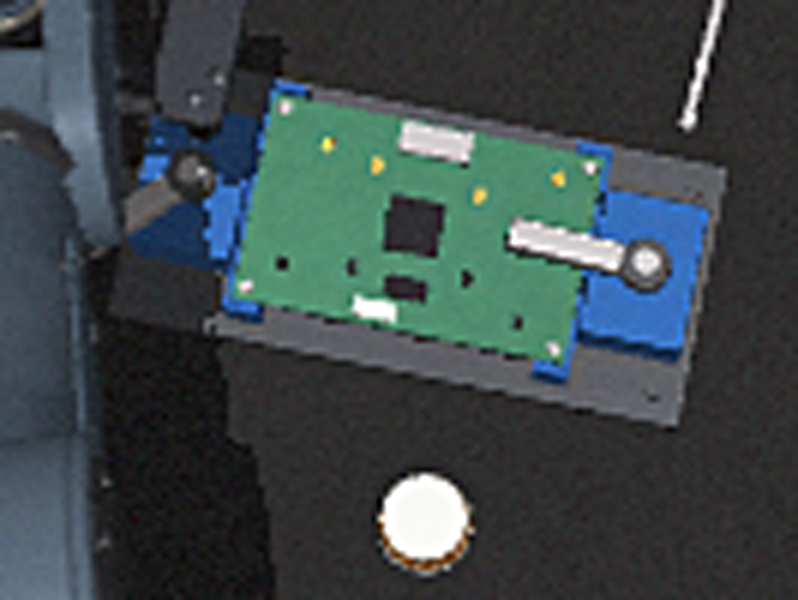

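The right bar now points inwards: hub at (647,260), end at about (511,234). Its slope nearly matches the line between the hubs, (192,170) to (647,260).

```bash
python3 - <<'E'
from m import *
c=cams.camera("top"); im=np.load("pics/top2.png.npy").astype(float)
h=onplane(c,px([(647,260),(192,170)]),.076); ax=(h[1]-h[0])[:2]; print("axis",np.degrees(np.arctan2(ax[1],ax[0])))
t=onplane(c,px([(511,234)]),.07); d=(t-h[0])[0]; print("tip ang",np.degrees(np.arctan2(d[1],d[0])),np.hypot(*d[:2]))
# bar pixels: low saturation bright, PCA
r=im[224:236,329:347]; m=(r.min(2)>140)&(r.max(2)-r.min(2)<40); ys,xs=np.nonzero(m)
w=onplane(c,np.c_[xs+329,ys+224],.07)[:,:2]; w0=w.mean(0); u=np.linalg.svd(w-w0)[2][0]; print(m.sum(),w0,"pca",np.degrees(np.arctan2(u[1],u[0]))%180, "from hub",np.degrees(np.arctan2(*(w0-h[0][:2])[::-1])))
# board axis (edges) & holder base edges
b=lambda z,l:[np.degrees(np.arctan2(v[1],v[0]))%180 for v in [np.subtract(*onplane(c,px(p),z)[:,:2]) for p in l]]
print("board",b(.043,[[(272,95),(607,158)],[(238,298),(570,362)]]),"base",b(.01,[[(165,58),(718,165)],[(110,310),(678,425)]]),"ends",[x-90 for x in b(.01,[[(165,58),(110,310)],[(718,165),(678,425)]])])
E
```

```text
axis 79.67777829222031
tip ang 79.14262249058208 0.06415663675105172
80 [ 0.50501767 -0.03895377] pca 75.90973282394633 from hub 78.09207653760602
board [np.float64(80.181432291573), np.float64(80.01505668939922)] base [np.float64(79.86783974483598), np.float64(79.49502390210968)] ends [np.float64(79.71402470381179), np.float64(81.83185579557966)]
```

The right bar looks to be about 77–79°, against a target of 79.8°. I'll do the left one now, then refine both.

Emit:
{"api": "carry_out", "payload": {"steps": [[[-1,0,-3],0,1],[[-1,0,-3],0,1],[[0,0,-3],0,1],[[0,0,-2.5],0,1],[[0,0,-1],0,1],[[0,0,0],0,1]]}}

```text
time: 5.9
position: [0.5445, 0.1765, 0.084]
tool_rot: [-0.636, 0.772, -0.008, 0.001]
ft_force: [-0.3, -0.1, -0.3]
grip_width: 0.0007
```

Emit:
{"api": "carry_out", "payload": {"steps": [[[-0.4,0.6,0],0.7,1],[[-0.8,0,0],0,1],[[-0.8,-0.1,0],0,1],[[-0.8,-0.3,0],0,1],[[-0.8,-0.5,0],0,1],[[0,0,0],0,1]]}}

```text
time: 6.5
position: [0.5104, 0.1729, 0.0892]
tool_rot: [-0.641, 0.768, -0.011, 0.007]
ft_force: [0.9, 0.3, 0.2]
grip_width: 0.0002
```

Emit:
{"api": "carry_out", "payload": {"steps": [[[-0.6,-0.4,-0.6],0,1],[[-0.6,-0.7,-0.1],0,1],[[-0.5,-0.6,0],0,1],[[-0.3,-0.7,0],0,1],[[-0.2,-0.8,0],0,1],[[0,0,0],0,1]]}}

```text
time: 7.1
position: [0.487, 0.1388, 0.0822]
tool_rot: [-0.64, 0.768, -0.011, 0.008]
ft_force: [0.3, 0.9, 0.3]
grip_width: 0.0008
```

Emit:
{"api": "carry_out", "payload": {"steps": [[[0,-0.6,0],0,1],[[0.1,-0.9,0],0,1],[[0.3,-0.9,0],0,1],[[0.5,-0.8,0],0,1],[[0.5,-0.4,0],0,1],[[0,0,0],0,1]]}}

```text
time: 7.7
position: [0.4994, 0.0988, 0.0814]
tool_rot: [-0.64, 0.768, -0.009, 0.005]
ft_force: [1.3, -0.6, -0.2]
grip_width: 0.0004
```

Emit:
{"api": "carry_out", "payload": {"steps": [[[0.5,-0.2,0],0,1],[[0.4,-0.1,0],0,1],[[0,0,0],0,1]]}}

```text
time: 8.0
position: [0.5081, 0.0949, 0.0811]
tool_rot: [-0.64, 0.768, -0.009, 0.004]
ft_force: [-1.1, -1.3, -0.4]
grip_width: 0.0003
```

Emit:
{"api": "carry_out", "payload": {"steps": [[[0.3,0,0],0,1],[[0,0,0],0,1],[[-1.2,0.2,0],0,1],[[-1.5,0,2],0,1],[[0,0,5],0,1],[[0,0,5],0,1],[[0,-4,0],0,1],[[0,-5,0],0,1],[[0,-5,0],0,1],[[0,-5,0],0,1]]}}

```text
time: 9.0
position: [0.4795, -0.0894, 0.2063]
tool_rot: [-0.647, 0.763, -0.012, 0.007]
ft_force: [1.4, -0.3, -0.4]
grip_width: 0.0001
```

Emit:
{"api": "carry_out", "payload": {"steps": [[[0,-5,0],0,1],[[0,-5,0],0,1],[[0,-4,0],0,1],[[0,-3,0],0,1],[[0,0,0],0,1]]}}

```text
time: 9.5
position: [0.4775, -0.2684, 0.2072]
tool_rot: [-0.644, 0.765, -0.016, 0.007]
ft_force: [0.2, 0.2, 0.6]
grip_width: 0.0006
```

```bash
python3 - <<'E'
from h import *
print(robot.get_obs()["position"])
c=save("top","top3.png",(245,190,378,290),6)
E
```

```text
[ 0.4775459  -0.26844426  0.20718197]
```

View pics/top3.png

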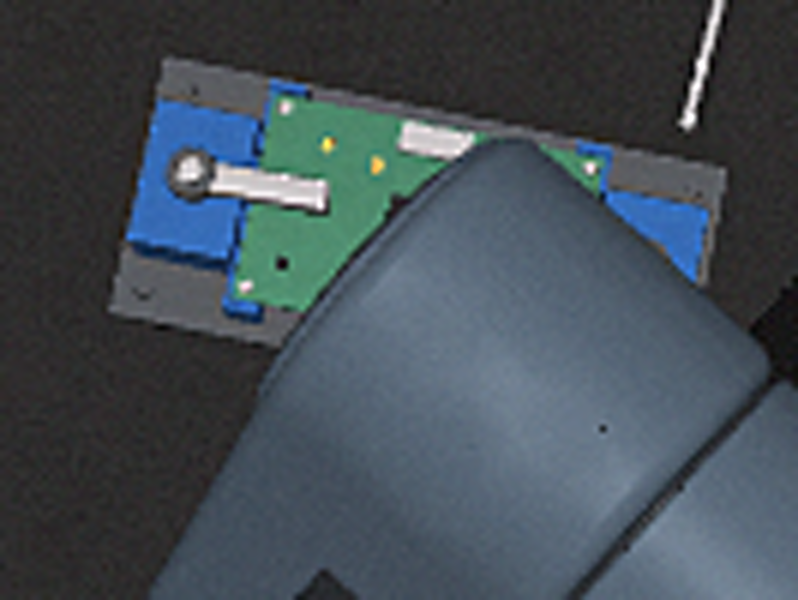

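The left bar also points inwards: hub at (192,170), end at about (325,193). I'll fit a bar model to both images for the angles.

```bash
cat > fit.py <<'E'
from h import *
from scipy.ndimage import map_coordinates
def fit(c,f,P,angs,w=.007):
    g=np.load(f).astype(float); g=g.min(2)  # bar is white-ish: high in all channels
    s,l=np.meshgrid(np.arange(.018,.063,.001),np.arange(-.016,.0161,.0005)); best=[]
    for off in np.arange(-.003,.0031,.001):
      for a in angs:
        t=np.radians(a); u=np.array([np.cos(t),np.sin(t)]); n=np.array([-u[1],u[0]])
        W=P+s.ravel()[:,None]*u+(l.ravel()+off)[:,None]*n
        uv=proj(c,np.c_[W,np.full(len(W),.07)]); v=map_coordinates(g,[uv[:,1],uv[:,0]],order=1)
        i=np.abs(l.ravel())<w-.001; o=np.abs(l.ravel())>w+.001
        best.append((v[i].mean()-v[o].mean(),round(a,1),round(off*1e3)))
    return sorted(best)[::-1][:5]
E
python3 - <<'E'
from fit import *
c=cams.camera("top")
hub={'R':np.array([.4966,-.0786]),'L':np.array([.5352,.133])}
print("R0",fit(c,"pics/top1.png.npy",hub['R'],np.arange(-60,-20,1)))
print("L0",fit(c,"pics/top1.png.npy",hub['L'],np.arange(110,140,1)))
print("R",fit(c,"pics/top2.png.npy",hub['R'],np.arange(65,95,.5)))
print("L",fit(c,"pics/top3.png.npy",hub['L'],np.arange(245,275,.5)))
E
```

```text
R0 [(np.float64(150.65724971068417), np.int64(-41), -1), (np.float64(150.56913657867165), np.int64(-42), 0), (np.float64(149.9511682461113), np.int64(-44), 1), (np.float64(149.93487483162792), np.int64(-43), 0), (np.float64(149.08375452151367), np.int64(-40), -2)]
L0 [(np.float64(170.84561238343667), np.int64(124), 0), (np.float64(170.60756314609506), np.int64(125), -1), (np.float64(170.0005243538797), np.int64(127), -2), (np.float64(169.93136716640817), np.int64(126), -1), (np.float64(169.39902386895122), np.int64(123), 1)]
R [(np.float64(141.2725078726666), np.float64(77.0), 1), (np.float64(140.8063501406162), np.float64(76.5), 1), (np.float64(140.71839221852542), np.float64(78.0), 0), (np.float64(140.60081985317663), np.float64(78.5), 0), (np.float64(140.53380651158378), np.float64(75.5), 2)]
L [(np.float64(133.24438859989328), np.float64(261.5), 0), (np.float64(133.03611514835657), np.float64(262.5), -1), (np.float64(133.004578932877), np.float64(261.0), 0), (np.float64(132.6952735115982), np.float64(263.0), -1), (np.float64(132.5057846191698), np.float64(260.0), 1)]
```

Right is about 77.5–78° against 79.8°, and left about 261° against 259.8°. Left is fine. I'll nudge the right bar about 2° further from the far side.

Emit:
{"api": "carry_out", "payload": {"steps": [[[2,2,0],0,1],[[3,4,0],0,1],[[3,4,0],0,1],[[1,4,0],0,1],[[0,4,0],0,1],[[0,3,0],0,1],[[0,1,0],0,1],[[0,0,0],0,1]]}}

```text
time: 10.4
position: [0.5619, -0.0209, 0.2055]
tool_rot: [-0.65, 0.76, -0.01, 0.007]
ft_force: [-0.1, 0.0, 0.1]
grip_width: 0.0007
```

Emit:
{"api": "carry_out", "payload": {"steps": [[[0,-1,-3],-1.3,1],[[0,-1,-3],0,1],[[0,0,-3],0,1],[[0,0,-2.3],0,1],[[0,0,-0.7],0,1],[[0,0,0],0,1]]}}

```text
time: 11.0
position: [0.5621, -0.0454, 0.0843]
tool_rot: [-0.641, 0.768, -0.014, 0.008]
ft_force: [0.4, -0.4, 0.9]
grip_width: 0.0009
```

Emit:
{"api": "carry_out", "payload": {"steps": [[[-1.5,0,0],0,1],[[-1.2,0.1,0],0,1],[[-0.6,0,0],0,1],[[0,0,0],0,1]]}}

```text
time: 11.4
position: [0.5302, -0.0464, 0.0878]
tool_rot: [-0.64, 0.768, -0.017, 0.01]
ft_force: [-0.2, 0.5, -0.1]
grip_width: 0.0005
```

Emit:
{"api": "carry_out", "payload": {"steps": [[[-0.4,0.2,-0.4],0,1],[[-0.3,0.1,0],0,1],[[0,0,0],0,1]]}}

```text
time: 11.7
position: [0.5245, -0.0437, 0.0849]
tool_rot: [-0.64, 0.768, -0.019, 0.012]
ft_force: [-0.1, -0.3, 0.2]
grip_width: 0.001
```

Emit:
{"api": "carry_out", "payload": {"steps": [[[-0.3,0,0],0,1],[[0,0,0],0,1]]}}

```text
time: 11.9
position: [0.5222, -0.0436, 0.085]
tool_rot: [-0.64, 0.768, -0.019, 0.012]
ft_force: [-1.2, -0.0, -0.3]
grip_width: 0.0005
```

Emit:
{"api": "carry_out", "payload": {"steps": [[[-0.1,0,0],0,1],[[1.5,0,0],0,1],[[2,0,3],0,1],[[1,0,5],0,1],[[0,3,5],0,1],[[0,4,0],0,1],[[0,4,0],0,1],[[0,4,0],0,1],[[0,4,0],0,1],[[0,4,0],0,1]]}}

```text
time: 12.9
position: [0.5677, 0.1848, 0.2146]
tool_rot: [-0.636, 0.771, -0.019, 0.013]
ft_force: [0.8, 0.5, -0.2]
grip_width: 0.0007
```

Emit:
{"api": "carry_out", "payload": {"steps": [[[0,5,0],0,1],[[0,4,0],0,1],[[0,3,0],0,1],[[0,1,0],0,1],[[0,0,0],0,1]]}}

```text
time: 13.4
position: [0.5649, 0.3232, 0.2135]
tool_rot: [-0.639, 0.769, -0.019, 0.012]
ft_force: [-0.3, -2.1, 0.1]
grip_width: 0.0003
```

```bash
python3 - <<'E'
from fit import *
print(robot.get_obs()["position"])
c=save("top","top4.png",(245,190,378,290),6)
save("side","side4.png",(170,130,370,310),4)
print("R",fit(c,"pics/top4.png.npy",np.array([.4966,-.0786]),np.arange(65,95,.5)))
print("L",fit(c,"pics/top4.png.npy",np.array([.5352,.133]),np.arange(245,275,.5)))
E
```

```text
[0.564902   0.3231678  0.21345614]
R [(np.float64(143.66678030684886), np.float64(78.5), 1), (np.float64(143.28065326644762), np.float64(77.0), 2), (np.float64(143.2587142468001), np.float64(78.0), 1), (np.float64(142.83178585758913), np.float64(79.5), 0), (np.float64(142.74371389885872), np.float64(77.5), 2)]
L [(np.float64(141.62213294818494), np.float64(261.5), 0), (np.float64(141.35655887049865), np.float64(262.5), -1), (np.float64(141.31925923298843), np.float64(261.0), 0), (np.float64(141.05402123002287), np.float64(263.0), -1), (np.float64(140.82700660651125), np.float64(260.0), 1)]
```

View pics/top4.png

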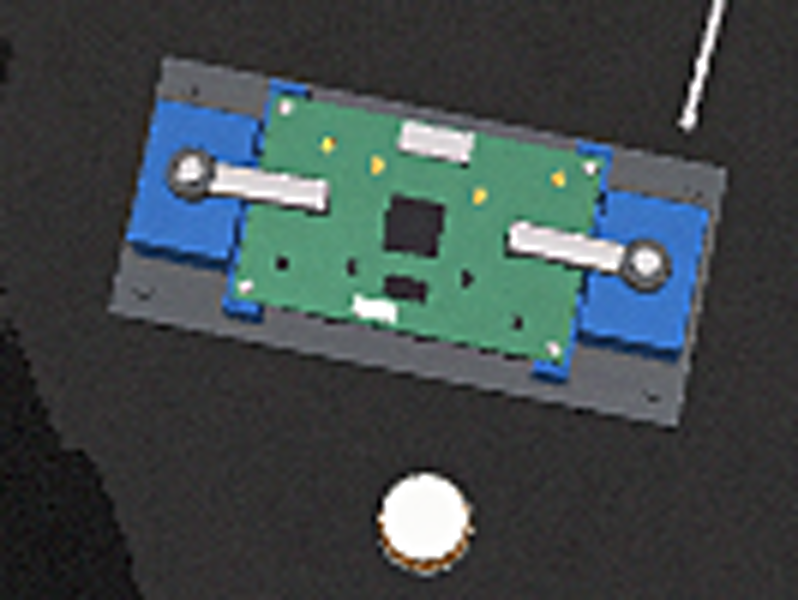

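View pics/side4.png

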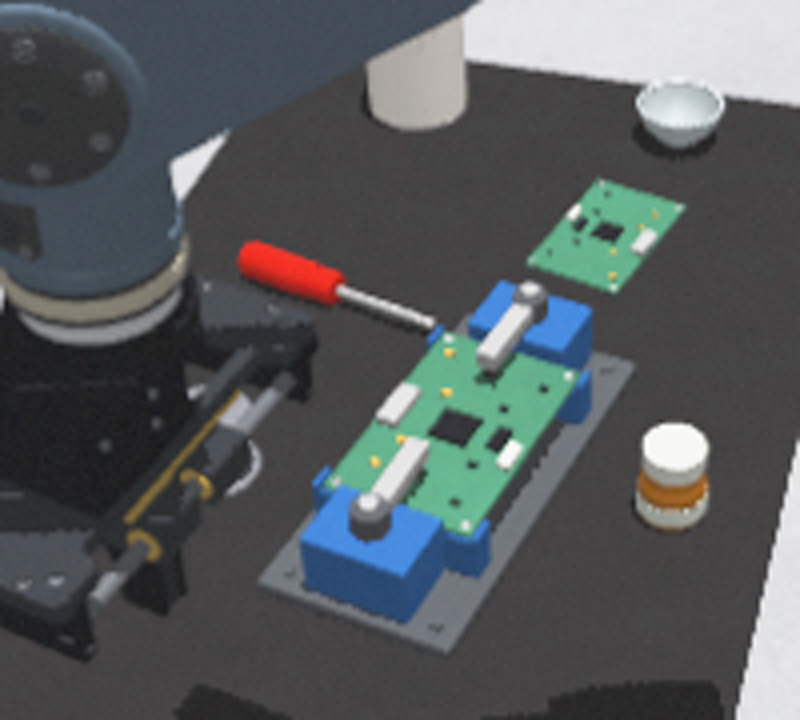

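Top view: the left bar runs (192,170)→(325,194) and the right bar (647,260)→(511,235), both along the hub-to-hub line. The board, screwdriver and jar look the same as in the first picture. The gripper is high and clear, so I'll hand in.

```bash
python3 -c "
from rig import robot
o=robot.get_obs(); print(o['ft_force'],o['joint_velocities'].round(3)); print(robot.hand_in())"
```

```text
[0.34696407 0.54717496 0.16823723] [-0.025 -0.006  0.007 -0.003 -0.001  0.003]
the job is handed in; nothing more can be done
None
```

I pushed both clamp bars counter-clockwise with the shut fingertips until they pointed in over the board, nudged the right one again by 1–2°, then lifted clear and handed in at about 13.5 s.

- **Final angles:** in the last top picture the right bar fits at about 78.5° and the left at about 261.5°, against holder-axis directions of about 79.8° and 259.8°. That leaves both within about 2° of straight in, which is about as fine as I could measure.
- **Disagreement on the right bar:** before the last nudge, my estimates ranged from 76° to 79° depending on the method. Afterwards the best fits were 77–79.5°.
- **Board and other things:** the board, jar, screwdriver and holder look the same in the last top picture as in the first, and the tin and small green board look undisturbed in the last side picture. I did not check the mug, spool, meter and cork block closely.
- **Forces:** the readings stayed at about 2 N or less, and only noise-level force remained at hand-in with the gripper well clear.

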